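Load the bench rack in order of use from the carrier

ROBOT

A 6-joint arm with a two-finger parallel gripper is mounted at the origin on a cart in front of the work surface, level with it; the furniture and walls round the work are solid. World frame = base frame: x ahead of the robot, y to its left, z up, the work surface at z = 0. Lengths are in m, angles in rad, forces in N, time in s.
With the tool pointing down it reaches from about 0.375 to 0.9 m from the base axis. Payload 3.1 kg.
Tool frame: the origin (TCP) lies at the very end of the fingers, on their centre line; the grasp point (between the pads) lies 19 mm behind it; z points along the fingers, y is the line along which they close (so a half turn about z gives the same grasp; the last joint's range is limited). The gripper opens to 87 mm and grips with 3 to 60 N. Pads are 19 mm wide; open, the fingers measure 117 mm over their backs; the gripper's body (75 mm by 190 mm) begins 51 mm behind the grasp point.
Start: joints at [0.998, 0.527, 1.433, -0, 1.181, -0.178], TCP at [0.24, 0.577, 0.223] pointing down, gripper open.
Joint ranges: [-3.08, 3.08], [-0.75, 2.2], [0.22, 2.44], [-1.43, 4.57], [0, 2.65], [-2.85, 2.85]. Speed limits (rad/s): [2.79, 2.79, 3.14, 3.14, 3.14, 3.14].

INTERFACE

Orientations are given as a unit quaternion [x, y, z, w].
In Python, from rig import robot gives the robot as it stands. The module is installed in compiled form; this text tells all that it offers.
- The arm moves only by the tool servo_tool, never from a script. Its argument "rows" is one flat list of numbers, 5 for each row, row after row: the closure, from -1 (fully open) to 1 (shut), so that 0 is half open, then the shift along the tool's x, y, z in m, then the turn about the tool's z in degrees. A call has 1 to 5 rows; each row shifts and turns the commanded pose from where the row before left it, along the tool's axes as they then stand; what a row does not reach is not made up. A row lasts 1/12 s, in which the tool goes at most 41.7 mm and 7.16 degrees, less where a joint would pass 70% of its speed; a pose out of reach is approached as far as the arm can. A call with a gripper value outside its range is refused whole. The fingers move at their own pace and stop on an object; "newtons" is the grip in N (left out, the last holds). Time passes only in rows, so rows that do not move let the fingers close. It gives the time, the measured TCP pose, the force, the opening and the grip force at its end, in the units of the state.
- robot.get_obs(): the state, without advancing time (a new reading comes with each control period).
- robot.camera(name): name is "side" or "top" or "wrist"; returns a dict with "pixels" (384x512x3 uint8, red, green, blue), "intrinsics" (3x3 intrinsics, pixels), "rvec" (rotation vector, rad) and "tvec" (3), from world to camera coordinates, as OpenCV has them; the wrist camera has in their place "mount" (4x4, takes a point from camera to tool coordinates, whose origin is the TCP and whose axes are the flange's). Camera axes: x right, y down, z forward; pixel columns grow to the right and rows downward; lengths in m; the calibration is good to about 2 mm. A picture is of the moment at which its call begins: read the wrist's pose just before it. There is no depth.
- robot.hand_in(): hands the job in; it is judged then, once.
Trained networks look in a picture, given as the dict that the camera call returned (one of the last four; its "shot" number tells which), for a name from the list of things; names that differ only in an ending like _2 or _b are one class to them, and where a whole thing is asked for, a point or a joint stands for the part that bears it (a point fixed in the world has none). Each returns a list of dicts, best first, with "score" (0 to 1); they miss things now and then, are a little off and sometimes report something else, mostly with a low value. They report only what shows in the picture. A call takes as long as a camera call. They do not tell look-alikes from the thing itself.
- robot.spot_in(picture, query): "at" ([x, y, z] in m, in world coordinates, good to about 4 mm: the middle of the surface that is visible of it).
- robot.outline_of(picture, query): "region" (384x512 bool, what is visible of it).
- robot.place_of(picture, query): "at" ([x, y, z] in m, in world coordinates, good to about 4 mm: a listed point, or the origin of a listed thing).
The state is a dict: "time": time; "q": joint angles; "joint_velocities": joint speeds; "joint_torque": joint torques, N m; "position": TCP position; "tool_rot": TCP orientation; "ft_force": force on the tool from outside, world axes, zero at the start; "moment": the same for the moment, N m; "grip_width": finger opening in m; "grip_force": force on a finger pad.
Only numpy, scipy, OpenCV 4.12 (cv2) and the standard library are available. Lean on these libraries where they do the work, as an engineer would, in place of code of your own. Each camera call takes 0.05 s, during which the arm holds its last target. There are 200 camera calls.

TASK

The spool, the capacitor can, the bottle and the reel stand in a row on the plywood carrier in their order of use, the first one nearest the front edge of the desk (the robot's side). Move all four into the grey bench rack in that same order, starting at the rack's tall end plate: the first in the compartment next to the plate, and so on to the low end. Stand each upright in the middle of its own compartment and let go.

Things in the scene. Friction and masses are not known exactly. Their poses are not given: they have to be found in the camera images.
- spool: Large pale reel of solder wire standing on end, 60 mm diameter, 62 mm high, 0.35 to 0.65 kg, grips round its outside like a plain cylinder. Origin: centre of its underside; z is its upright axis.
- can: Black filter capacitor can standing upright with two small white studs on top, 42 mm diameter, can 50 mm high (56 mm with the studs). Origin: centre of its underside; z is its upright axis.
- bottle: Brown bottle with a black cap, 36 mm diameter up to 68 mm, narrower (20 mm) above, 84 mm high. Origin: centre of its underside; z is its upright axis.
- reel: Small low reel of fine solder with two flanges, 46 mm diameter, 34 mm high, grips round its flanges like a plain cylinder. Origin: centre of its underside; z is its upright axis.
- spool_seat: Fixed black rubber ring glued on the plywood carrier, 76 mm outside, 68 mm inside, 5 mm high; the spool stands in it at the start. Origin: ring centre, on the carrier's top (8 mm above the desk). x axis: along the carrier's row, away from the robot. It never moves.
- can_seat: Fixed black rubber ring glued on the plywood carrier, 58 mm outside, 50 mm inside, 5 mm high; the capacitor can stands in it at the start. Origin: ring centre, on the carrier's top (8 mm above the desk). x axis: along the carrier's row, away from the robot. It never moves.
- bottle_seat: Fixed black rubber ring glued on the plywood carrier, 52 mm outside, 44 mm inside, 5 mm high; the bottle stands in it at the start. Origin: ring centre, on the carrier's top (8 mm above the desk). x axis: along the carrier's row, away from the robot. It never moves.
- reel_seat: Fixed black rubber ring glued on the plywood carrier, 62 mm outside, 54 mm inside, 5 mm high; the reel stands in it at the start. Origin: ring centre, on the carrier's top (8 mm above the desk). x axis: along the carrier's row, away from the robot. It never moves.
- bench_rack: Fixed grey bench rack, base 340 (along its x) x 96 x 8 mm; three ribs (tops 17 mm above the desk) make four equal compartments, floor 8 mm above the desk. Side lips 13 mm above the desk. Origin: centre of its underside; x along the row, roughly away from the robot. Compartment centres at x = -120, -40, 40, 120 mm, y = 0; clear length 76 mm (79 at the plate), clear width 86 mm.
- end_plate: Fixed upright dark steel plate, 8 x 90 x 60 mm high, at one end of the rack: rack x = +165 or -165 mm (varies); the other end has a bar 8 mm high. Origin: centre of its lower edge, on the rack floor. Compartment centres lie 45, 125, 205, 285 mm from it. A tall fixed receiver stands between rack and carrier, front corners at x 0.46, y -0.09 and x 0.50, y 0.07 m: pass in front of it.
Mind the look-alikes: they are no part of the job. What is shaped like the reel but pink is not meant.

How it is judged:
At the end, for the whole second after the job is handed in: Each thing stands upright (within 7 degrees) on the rack floor, within 15 mm of its compartment's centre lengthwise and across, at rest and released; the one whose seat is nearest the robot is next to the end plate, the second, third and fourth follow in order (((x of each of can_seat, bottle_seat, reel_seat in the frame of spool_seat above 0 m and horizontal distance between spool and end_plate between 0.03 and 0.061 m) or (x of can_seat in the frame of spool_seat below 0 m and x of each of bottle_seat, reel_seat in the frame of spool_seat above 0 m and horizontal distance between spool and end_plate between 0.11 and 0.141 m) or (x of each of can_seat, reel_seat in the frame of spool_seat above 0 m and x of bottle_seat in the frame of spool_seat below 0 m and horizontal distance between spool and end_plate between 0.11 and 0.141 m) or (x of each of can_seat, bottle_seat in the frame of spool_seat below 0 m and x of reel_seat in the frame of spool_seat above 0 m and horizontal distance between spool and end_plate between 0.19 and 0.221 m) or (x of each of can_seat, bottle_seat in the frame of spool_seat above 0 m and x of reel_seat in the frame of spool_seat below 0 m and horizontal distance between spool and end_plate between 0.11 and 0.141 m) or (x of each of can_seat, reel_seat in the frame of spool_seat below 0 m and x of bottle_seat in the frame of spool_seat above 0 m and horizontal distance between spool and end_plate between 0.19 and 0.221 m) or (x of can_seat in the frame of spool_seat above 0 m and x of each of bottle_seat, reel_seat in the frame of spool_seat below 0 m and horizontal distance between spool and end_plate between 0.19 and 0.221 m) or (x of each of can_seat, bottle_seat, reel_seat in the frame of spool_seat below 0 m and horizontal distance between spool and end_plate between 0.27 and 0.301 m)) and y of spool in the frame of bench_rack between -0.015 and 0.015 m and x of spool in the frame of bench_rack between -0.16 and 0.16 m and z of spool in the frame of bench_rack between 0.004 and 0.0125 m and angle between each of spool, can, bottle, reel's own z axis and vertical below 0.12 rad and linear speed of each of spool, can, bottle, reel below 0.02 m/s and contact force between each of spool, can, bottle, reel and the fingers below 0.2 N and ((x of each of spool_seat, bottle_seat, reel_seat in the frame of can_seat above 0 m and horizontal distance between can and end_plate between 0.03 and 0.061 m) or (x of spool_seat in the frame of can_seat below 0 m and x of each of bottle_seat, reel_seat in the frame of can_seat above 0 m and horizontal distance between can and end_plate between 0.11 and 0.141 m) or (x of each of spool_seat, reel_seat in the frame of can_seat above 0 m and x of bottle_seat in the frame of can_seat below 0 m and horizontal distance between can and end_plate between 0.11 and 0.141 m) or (x of each of spool_seat, bottle_seat in the frame of can_seat below 0 m and x of reel_seat in the frame of can_seat above 0 m and horizontal distance between can and end_plate between 0.19 and 0.221 m) or (x of each of spool_seat, bottle_seat in the frame of can_seat above 0 m and x of reel_seat in the frame of can_seat below 0 m and horizontal distance between can and end_plate between 0.11 and 0.141 m) or (x of each of spool_seat, reel_seat in the frame of can_seat below 0 m and x of bottle_seat in the frame of can_seat above 0 m and horizontal distance between can and end_plate between 0.19 and 0.221 m) or (x of spool_seat in the frame of can_seat above 0 m and x of each of bottle_seat, reel_seat in the frame of can_seat below 0 m and horizontal distance between can and end_plate between 0.19 and 0.221 m) or (x of each of spool_seat, bottle_seat, reel_seat in the frame of can_seat below 0 m and horizontal distance between can and end_plate between 0.27 and 0.301 m)) and y of can in the frame of bench_rack between -0.015 and 0.015 m and x of can in the frame of bench_rack between -0.16 and 0.16 m and z of can in the frame of bench_rack between 0.004 and 0.0125 m and ((x of each of spool_seat, can_seat, reel_seat in the frame of bottle_seat above 0 m and horizontal distance between bottle and end_plate between 0.03 and 0.061 m) or (x of spool_seat in the frame of bottle_seat below 0 m and x of each of can_seat, reel_seat in the frame of bottle_seat above 0 m and horizontal distance between bottle and end_plate between 0.11 and 0.141 m) or (x of each of spool_seat, reel_seat in the frame of bottle_seat above 0 m and x of can_seat in the frame of bottle_seat below 0 m and horizontal distance between bottle and end_plate between 0.11 and 0.141 m) or (x of each of spool_seat, can_seat in the frame of bottle_seat below 0 m and x of reel_seat in the frame of bottle_seat above 0 m and horizontal distance between bottle and end_plate between 0.19 and 0.221 m) or (x of each of spool_seat, can_seat in the frame of bottle_seat above 0 m and x of reel_seat in the frame of bottle_seat below 0 m and horizontal distance between bottle and end_plate between 0.11 and 0.141 m) or (x of each of spool_seat, reel_seat in the frame of bottle_seat below 0 m and x of can_seat in the frame of bottle_seat above 0 m and horizontal distance between bottle and end_plate between 0.19 and 0.221 m) or (x of spool_seat in the frame of bottle_seat above 0 m and x of each of can_seat, reel_seat in the frame of bottle_seat below 0 m and horizontal distance between bottle and end_plate between 0.19 and 0.221 m) or (x of each of spool_seat, can_seat, reel_seat in the frame of bottle_seat below 0 m and horizontal distance between bottle and end_plate between 0.27 and 0.301 m)) and y of bottle in the frame of bench_rack between -0.015 and 0.015 m and x of bottle in the frame of bench_rack between -0.16 and 0.16 m and z of bottle in the frame of bench_rack between 0.004 and 0.0125 m and ((x of each of spool_seat, can_seat, bottle_seat in the frame of reel_seat above 0 m and horizontal distance between reel and end_plate between 0.03 and 0.061 m) or (x of spool_seat in the frame of reel_seat below 0 m and x of each of can_seat, bottle_seat in the frame of reel_seat above 0 m and horizontal distance between reel and end_plate between 0.11 and 0.141 m) or (x of each of spool_seat, bottle_seat in the frame of reel_seat above 0 m and x of can_seat in the frame of reel_seat below 0 m and horizontal distance between reel and end_plate between 0.11 and 0.141 m) or (x of each of spool_seat, can_seat in the frame of reel_seat below 0 m and x of bottle_seat in the frame of reel_seat above 0 m and horizontal distance between reel and end_plate between 0.19 and 0.221 m) or (x of each of spool_seat, can_seat in the frame of reel_seat above 0 m and x of bottle_seat in the frame of reel_seat below 0 m and horizontal distance between reel and end_plate between 0.11 and 0.141 m) or (x of each of spool_seat, bottle_seat in the frame of reel_seat below 0 m and x of can_seat in the frame of reel_seat above 0 m and horizontal distance between reel and end_plate between 0.19 and 0.221 m) or (x of spool_seat in the frame of reel_seat above 0 m and x of each of can_seat, bottle_seat in the frame of reel_seat below 0 m and horizontal distance between reel and end_plate between 0.19 and 0.221 m) or (x of each of spool_seat, can_seat, bottle_seat in the frame of reel_seat below 0 m and horizontal distance between reel and end_plate between 0.27 and 0.301 m)) and y of reel in the frame of bench_rack between -0.015 and 0.015 m and x of reel in the frame of bench_rack between -0.16 and 0.16 m and z of reel in the frame of bench_rack between 0.004 and 0.0125 m); the robot touches nothing.
It also fails if it takes over 134 s, if anything falls off the work surface, if the arm or the gripper's body presses on something with over 40 N, if the wrist force passes 120 N, or if a joint passes its speed limit or range.

## Working session

There is one attempt and no reset: what is moved stays moved. The work goes in short steps, Python scripts to look and compute and a tool call to move; the robot and the scene stay as the last step left them, time stands still between calls to the robot, and variables do not carry over. Pictures are saved under pics/ and viewed, at most 14 in all, crops included, and the job is handed in when it is done.

Besides the shell and the picture viewer there is one more tool, called after "Call:" as name(argument=value, ...) on one line, values as JSON. servo_tool: Moves the arm, as the interface text tells. Its arguments: {"type":"object","properties":{"rows":{"type":"array","items":{"type":"number"}},"newtons":{"type":"number"}},"required":["rows"]}

```bash
mkdir -p pics; cat > h.py <<'E'
from rig import robot
import cv2, numpy as np
from scipy.spatial.transform import Rotation as R
def save(n,p): cv2.imwrite(f'pics/{n}.png', p['pixels'][:,:,::-1])
def state():
    o=robot.get_obs(); print(round(o['time'],2),np.round(o['position'],4),np.round(R.from_quat(o['tool_rot']).as_matrix(),3).tolist(),np.round(o['ft_force'],1),o['grip_width'],o['grip_force'],np.round(o['q'],2)); return o
E
python3 - <<'E'
from h import *
o=state()
for c in ('top','side'):
    p=robot.camera(c); save(c,p)
    print(c,np.round(p['tvec'],3),np.round(p['rvec'],3),np.round(p['intrinsics'],0).tolist())
    for n in 'spool can bottle reel spool_seat can_seat bottle_seat reel_seat bench_rack end_plate'.split():
        print(n,[(np.round(d['at'],3).tolist(),round(d['score'],2)) for d in robot.place_of(p,n)])
im=np.hstack([cv2.imread('pics/top.png')])
E
```

```text
0.0 [0.24   0.5763 0.2216] [[-0.923, 0.385, -0.001], [0.385, 0.923, -0.002], [0.0, -0.002, -1.0]] [ 0.3 -0.3 -0.1] 0.08747213469185255 0.0 [ 1.    0.53  1.43  0.    1.18 -0.18]
top [0.05  0.542 1.109] [ 2.039 -2.19   0.218] [[404.0, 0.0, 254.0], [0.0, 404.0, 192.0], [0.0, 0.0, 1.0]]
spool [([0.547, 0.26, 0.011], 0.88)]
can [([0.462, 0.253, 0.01], 0.56), ([0.547, 0.261, 0.009], 0.28)]
bottle [([0.381, 0.255, 0.007], 0.6)]
reel [([0.627, 0.266, 0.005], 0.72), ([0.726, 0.348, -0.004], 0.69), ([0.75, 0.265, 0.0], 0.55), ([0.548, 0.261, 0.009], 0.29)]
spool_seat [([0.545, 0.261, 0.009], 0.58)]
can_seat []
bottle_seat [([0.503, -0.303, -0.001], 0.18)]
reel_seat [([0.627, 0.267, 0.006], 0.61)]
bench_rack [([0.501, -0.306, 0.001], 0.69)]
end_plate [([0.336, -0.314, 0.013], 0.54)]
side [0.538 0.089 0.958] [ 0.303 -2.798  1.217] [[380.0, 0.0, 255.0], [0.0, 380.0, 188.0], [0.0, 0.0, 1.0]]
spool [([0.548, 0.256, 0.007], 0.7), ([0.383, 0.25, 0.006], 0.55), ([0.625, 0.267, 0.008], 0.24)]
can [([0.467, 0.256, 0.01], 0.8)]
bottle [([0.385, 0.253, 0.01], 0.64)]
reel [([0.751, 0.266, 0.002], 0.91), ([0.722, 0.347, -0.004], 0.91), ([0.623, 0.266, 0.008], 0.84), ([0.575, 0.367, 0.003], 0.57)]
spool_seat [([0.549, 0.264, 0.009], 0.57)]
can_seat [([0.465, 0.255, 0.009], 0.56), ([0.384, 0.254, 0.01], 0.37)]
bottle_seat [([0.383, 0.252, 0.006], 0.55)]
reel_seat [([0.628, 0.266, 0.006], 0.55)]
bench_rack [([0.506, -0.304, 0.0], 0.79)]
end_plate [([0.339, -0.312, 0.008], 0.45), ([0.624, 0.262, 0.008], 0.44)]
```

View pics/top.png

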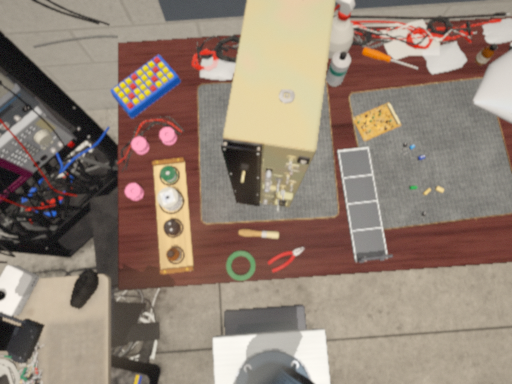

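View pics/side.png

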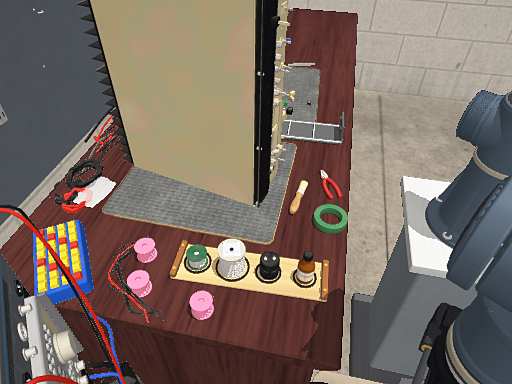

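The order from the front is bottle (175,254), can (173,228), white spool (171,200), green reel (169,174). The three pink reels at (134,191), (140,145) and (167,135) are off the carrier, so they are look-alikes. The end plate is at the rack's near end (372,257). I'll confirm this in a crop and refine the rack pose.

```bash
cat >> h.py <<'E'
def ray(p,uv,z):
    Rm=cv2.Rodrigues(np.array(p['rvec'],float))[0]; t=np.array(p['tvec'],float).ravel(); c=-Rm.T@t
    uv=np.atleast_2d(uv).astype(float); d=np.c_[uv,np.ones(len(uv))]@np.linalg.inv(p['intrinsics']).T@Rm
    return c+d*((z-c[2])/d[:,2])[:,None]
E
python3 - <<'E'
from h import *
p=robot.camera('top')
for q in ('bench_rack','end_plate'):
  for d in robot.outline_of(p,q)[:1]:
    ys,xs=np.nonzero(d['region']); w=ray(p,np.c_[xs,ys],0.012)[:,:2]
    r=cv2.minAreaRect(w.astype(np.float32)*1000); print(q,d['score'],len(xs),r,w.mean(0))
im=p['pixels'][:,:,::-1]
a=cv2.resize(im[125:280,120:220],None,fx=3.5,fy=3.5,interpolation=3); b=cv2.resize(im[125:280,310:420],None,fx=3.5,fy=3.5,interpolation=3)
cv2.imwrite('pics/crop.png',np.hstack([a,b]))
print(cv2.projectPoints(np.array([[.24,.577,.25],[0,0,0.],[.33,-.31,.07],[.46,-.09,.0],[.5,.07,0],[.383,0,.1]]),p['rvec'],p['tvec'],p['intrinsics'],None)[0].round().tolist())
E
```

```text
bench_rack 0.82 3516 ((501.7044677734375, -304.61834716796875), (325.99603271484375, 100.86239624023438), 2.494082450866699) [ 0.49839346 -0.30401646]
[[[12.0, 325.0]], [[273.0, 390.0]], [[377.0, 259.0]], [[291.0, 221.0]], [[236.0, 212.0]], [[263.0, 247.0]]]
```

View pics/crop.png

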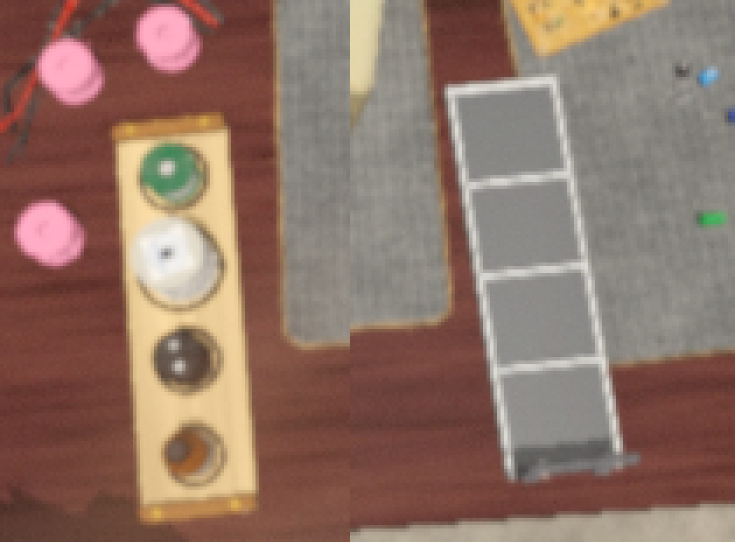

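The crop confirms it: green reel on the carrier, three pink reels off it, and the dark plate at the rack's near end. Next I'll line up the tool with the world axes (tool x = −X, y = +Y) and move above the bottle.

Call:
servo_tool(rows=[-1, 0, 0, 0, -5.6, -1, 0, 0, 0, -5.6, -1, 0, 0, 0, -5.6, -1, 0, 0, 0, -5.6, -1, 0, 0, 0, 0], newtons=25)

```text
time: 1.67
position: [0.2403, 0.5769, 0.2225]
tool_rot: [0.001, 1.0, -0.0, 0.0]
ft_force: [-0.7, -0.3, 0.2]
grip_width: 0.0866
grip_force: 0.0
```

Call:
servo_tool(rows=[-1, -0.016, -0.036, 0, 0, -1, -0.016, -0.036, 0, 0, -1, -0.016, -0.036, 0, 0, -1, -0.016, -0.036, 0, 0, -1, -0.016, -0.036, 0, 0])

```text
time: 2.08
position: [0.32, 0.3952, 0.2227]
tool_rot: [0.003, 1.0, 0.0, 0.0]
ft_force: [1.1, -0.5, 0.9]
grip_width: 0.0868
grip_force: 0.0
```

Call:
servo_tool(rows=[-1, -0.016, -0.036, 0, 0, -1, -0.016, -0.036, 0, 0, -1, -0.016, -0.036, 0, 0, -1, -0.015, -0.034, 0, 0, -1, 0, 0, 0, 0])

```text
time: 2.5
position: [0.385, 0.2496, 0.2229]
tool_rot: [0.006, 1.0, -0.001, 0.001]
ft_force: [-0.1, 0.4, 0.2]
grip_width: 0.0872
grip_force: 0.0
```

```bash
python3 - <<'E'
from h import *
p=robot.camera('top'); save('top2',p)
o=state()
L=[(337.4,150.1),(343.7,177.6),(347.1,203.6),(352,230.1)];Q=[(368.9,146.4),(373.4,174.7),(378,200.1),(382.9,227.9)]
for a,b in zip(L,Q): print(((ray(p,a,.017)+ray(p,b,.017))/2).round(4), (ray(p,a,.017)-ray(p,b,.017)).round(3))
w=robot.camera('wrist'); save('w1',w); print(np.round(w['mount'],3).tolist())
T=np.eye(4); T[:3,:3]=R.from_quat(o['tool_rot']).as_matrix(); T[:3,3]=o['position']; M=T@w['mount']
for n in ('bottle','can','spool','reel'): print(n,[(np.round(d['at'],3).tolist(),round(d['score'],2)) for d in robot.place_of(w,n)])
a=cv2.imread('pics/top2.png');b=cv2.imread('pics/w1.png');cv2.imwrite('pics/c2.png',cv2.resize(np.hstack([a,b]),(800,300)))
E
```

```text
2.55 [0.3838 0.2519 0.2228] [[-1.0, 0.013, 0.001], [0.013, 1.0, -0.0], [-0.001, -0.0, -1.0]] [ 0.4  0.2 -0.1] 0.0866074533202947 0.0 [ 0.34  0.3   1.83 -0.    1.   -1.22]
[[ 0.6661 -0.2978  0.017 ]] [[-0.005  0.097  0.   ]]
[[ 0.5782 -0.3035  0.017 ]] [[-0.002  0.09   0.   ]]
[[ 0.4996 -0.3057  0.017 ]] [[-0.004  0.092  0.   ]]
[[ 0.4186 -0.3099  0.017 ]] [[0.    0.091 0.   ]]
[[-0.0, -0.965, -0.264, 0.072], [1.0, -0.0, -0.0, -0.0], [0.0, -0.264, 0.965, -0.164], [0.0, 0.0, 0.0, 1.0]]
bottle [([0.383, 0.252, 0.007], 0.96)]
can [([0.465, 0.255, 0.007], 0.9)]
spool [([0.546, 0.262, 0.006], 0.89)]
reel [([0.582, 0.367, 0.001], 0.93)]
```

View pics/c2.png

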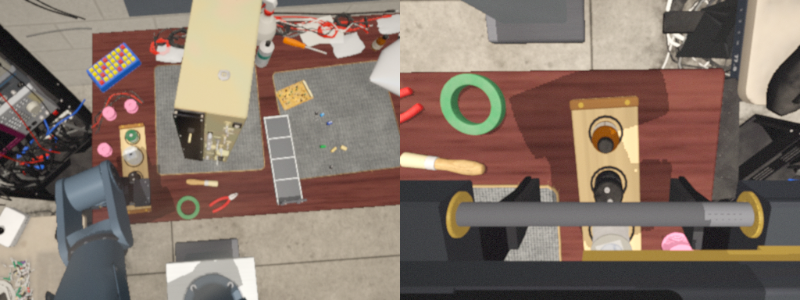

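Wrist picture: the bottle is centred between the fingers, and the wide body lies along Y. Descend, grip, lift.

Call:
servo_tool(rows=[-1, 0, 0, 0.038, 0, -1, 0, 0, 0.038, 0, -1, 0, 0, 0.038, 0, -1, 0, 0, 0.038, 0, -1, 0, 0, 0.025, 0], newtons=25)

```text
time: 3.22
position: [0.3803, 0.2554, 0.0429]
tool_rot: [0.001, 1.0, -0.0, -0.001]
ft_force: [0.1, 0.6, 0.1]
grip_width: 0.0873
grip_force: 0.0
```

Call:
servo_tool(rows=[-1, 0, 0, 0.01, 0, -1, 0, 0, 0, 0, 1, 0, 0, 0, 0, 1, 0, 0, 0, 0, 1, 0, 0, 0, 0])

```text
time: 3.63
position: [0.3828, 0.2552, 0.0366]
tool_rot: [0.001, 1.0, 0.0, 0.001]
ft_force: [0.5, -0.3, 0.5]
grip_width: 0.074
grip_force: 0.0
```

Call:
servo_tool(rows=[1, 0, 0, 0, 0, 1, 0, 0, 0, 0, 1, 0, 0, 0, 0, 1, 0, 0, 0, 0, 1, 0, 0, 0, 0])

```text
time: 4.05
position: [0.3823, 0.2543, 0.0358]
tool_rot: [0.002, 1.0, 0.0, 0.0]
ft_force: [0.1, 0.6, 0.4]
grip_width: 0.0417
grip_force: 0.0
```

Call:
servo_tool(rows=[1, 0, 0, 0, 0, 1, 0, 0, 0, 0, 1, 0, 0, -0.01, 0, 1, 0, 0, -0.02, 0, 1, 0, 0, -0.03, 0])

```text
time: 4.47
position: [0.3803, 0.2536, 0.0943]
tool_rot: [0.002, 1.0, -0.001, -0.003]
ft_force: [-0.2, 0.7, -1.1]
grip_width: 0.0355
grip_force: 25.0
```

Call:
servo_tool(rows=[1, 0, 0, -0.03, 0, 1, 0, 0, -0.03, 0, 1, 0, 0, 0, 0, 1, 0, 0, 0, 0, 1, 0, 0, 0, 0])

```text
time: 4.88
position: [0.3814, 0.2541, 0.155]
tool_rot: [0.002, 1.0, -0.0, -0.001]
ft_force: [0.2, 0.2, -0.8]
grip_width: 0.0356
grip_force: 25.0
```

Call:
servo_tool(rows=[1, -0.006, -0.04, 0, 0, 1, 0, -0.04, 0, 0, 1, 0, -0.04, 0, 0, 1, 0, -0.04, 0, 0, 1, 0, -0.04, 0, 0])

```text
time: 5.3
position: [0.3856, 0.053, 0.154]
tool_rot: [0.001, 1.0, 0.0, -0.002]
ft_force: [0.3, 0.7, -0.7]
grip_width: 0.0354
grip_force: 25.0
```

Call:
servo_tool(rows=[1, 0, -0.04, 0, 0, 1, 0, -0.04, 0, 0, 1, 0, -0.04, 0, 0, 1, 0, -0.04, 0, 0, 1, 0, -0.04, 0, 0])

```text
time: 5.72
position: [0.3849, -0.1468, 0.1539]
tool_rot: [0.002, 1.0, 0.001, -0.002]
ft_force: [0.5, 0.0, -0.8]
grip_width: 0.0352
grip_force: 25.0
```

Call:
servo_tool(rows=[1, 0, -0.04, 0, 0, 1, 0, -0.04, 0, 0, 1, 0, -0.04, 0, 0, 1, 0.006, -0.045, 0, 0, 1, 0, 0, 0, 0])

```text
time: 6.13
position: [0.3809, -0.3158, 0.1542]
tool_rot: [0.005, 1.0, -0.003, 0.001]
ft_force: [1.8, -0.9, -0.8]
grip_width: 0.0354
grip_force: 25.0
```

Call:
servo_tool(rows=[1, 0, 0, 0, 0, 1, 0, 0, 0, 0, 1, 0, 0, 0, 0])

```text
time: 6.38
position: [0.3795, -0.3045, 0.1542]
tool_rot: [0.001, 1.0, 0.002, -0.001]
ft_force: [0.1, -0.2, -0.4]
grip_width: 0.0351
grip_force: 25.0
```

```bash
python3 - <<'E'
from h import *
o=state(); w=robot.camera('wrist'); save('w2',w)
for n in ('bottle','bench_rack','end_plate'): print(n,[(np.round(d['at'],3).tolist(),round(d['score'],2)) for d in robot.place_of(w,n)])
w=robot.camera('top')
for n in ('bench_rack','end_plate'): print(n,[(np.round(d['at'],3).tolist(),round(d['score'],2)) for d in robot.place_of(w,n)])
E
```

```text
6.38 [ 0.3795 -0.3045  0.1542] [[-1.0, 0.003, -0.003], [0.003, 1.0, 0.004], [0.003, 0.004, -1.0]] [ 0.1 -0.2 -0.4] 0.03509795004765503 24.999996568076313 [-0.91  0.45  1.84  0.    0.86 -2.47]
bottle [([0.382, -0.305, 0.126], 0.87)]
bench_rack [([0.385, -0.305, 0.13], 0.25)]
end_plate [([0.336, -0.313, 0.006], 0.81)]
bench_rack [([0.503, -0.307, -0.002], 0.83)]
end_plate []
```

View pics/w2.png

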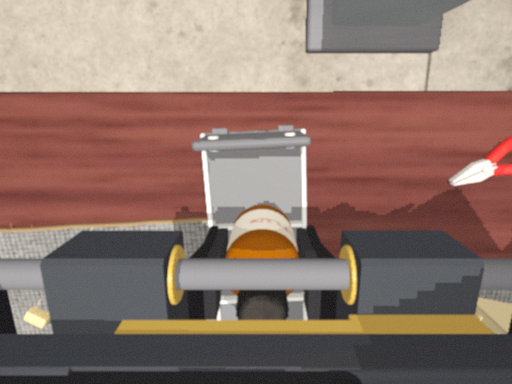

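The bottle hangs over the first compartment, with the plate at (250,142) and the rack sides at columns 208–303. Lower and release.

Call:
servo_tool(rows=[1, 0, 0, 0.035, 0, 1, 0, 0, 0.035, 0, 1, 0, 0, 0.03, 0, 1, 0, 0, 0.01, 0, 1, 0, 0, 0, 0])

```text
time: 7.15
position: [0.3794, -0.3055, 0.0435]
tool_rot: [0.002, 1.0, 0.002, -0.002]
ft_force: [0.6, -0.4, -0.5]
grip_width: 0.0356
grip_force: 25.0
```

Call:
servo_tool(rows=[1, 0, 0, 0.004, 0, 1, 0, 0, 0.004, 0, 1, 0, 0, 0, 0, 1, 0, 0, 0, 0, 1, 0, 0, 0, 0])

```text
time: 7.57
position: [0.3809, -0.3075, 0.0385]
tool_rot: [0.002, 1.0, -0.001, 0.001]
ft_force: [0.9, -0.1, -0.4]
grip_width: 0.0356
grip_force: 25.0
```

Call:
servo_tool(rows=[1, 0, 0, 0.002, 0, 1, 0, 0, 0, 0, -0.4, 0, 0, 0, 0, -0.4, 0, 0, 0, 0, -0.4, 0, 0, 0, 0])

```text
time: 7.98
position: [0.3805, -0.307, 0.0356]
tool_rot: [0.002, 1.0, -0.0, 0.0]
ft_force: [-0.2, 0.5, 0.6]
grip_width: 0.0483
grip_force: 0.0
```

Call:
servo_tool(rows=[-0.4, 0, 0, 0, 0, -0.4, 0, 0, 0, 0, -0.4, 0, 0, -0.02, 0, -0.4, 0, 0, -0.03, 0, -0.4, 0, 0, -0.035, 0])

```text
time: 8.4
position: [0.3794, -0.3057, 0.1201]
tool_rot: [0.002, 1.0, 0.002, -0.002]
ft_force: [-0.2, -0.4, 0.4]
grip_width: 0.0607
grip_force: 0.0
```

Call:
servo_tool(rows=[-1, 0, 0, -0.035, 0, -1, -0.006, 0.04, 0, 0, -1, 0, 0.04, 0, 0, -1, 0, 0.04, 0, 0, -1, 0, 0.04, 0, 0])

```text
time: 8.82
position: [0.3868, -0.1456, 0.1559]
tool_rot: [0.003, 1.0, -0.0, 0.0]
ft_force: [0.4, 0.2, 0.6]
grip_width: 0.0838
grip_force: 0.0
```

```bash
cat >> h.py <<'E'
def find(c,names):
    o=state(); p=robot.camera(c)
    for n in names: print(c,n,[(np.round(d['at'],3).tolist(),round(d['score'],2)) for d in robot.place_of(p,n)])
    return p
def racked(p):
    pass
E
python3 - <<'E'
from h import *
for c in ('top','side'): save('b_'+c,find(c,['bottle','bench_rack','end_plate']))
E
```

```text
8.82 [ 0.3868 -0.1456  0.1559] [[-1.0, 0.005, 0.001], [0.005, 1.0, -0.0], [-0.001, -0.0, -1.0]] [0.4 0.2 0.6] 0.08375868304553281 0.0 [-0.63  0.36  2.01  0.    0.76 -2.2 ]
top bottle [([0.379, 0.253, 0.007], 0.22)]
top bench_rack [([0.504, -0.302, -0.002], 0.92)]
top end_plate [([0.339, -0.312, 0.01], 0.44)]
9.02 [ 0.3871 -0.146   0.1558] [[-1.0, 0.001, 0.0], [0.001, 1.0, -0.0], [-0.0, -0.0, -1.0]] [-0.3 -0.3  0.9] 0.08658063124045254 0.0 [-0.63  0.37  2.01 -0.    0.76 -2.2 ]
side bottle [([0.336, -0.315, 0.011], 0.73), ([0.384, -0.307, 0.012], 0.39)]
side bench_rack [([0.548, 0.255, 0.007], 0.69), ([0.505, -0.305, 0.0], 0.6)]
side end_plate [([0.547, 0.265, 0.007], 0.46)]
```

The bottle stands at (0.384, −0.307), which is good. Now the can.

Call:
servo_tool(rows=[-1, 0, 0.04, 0, 0, -1, 0, 0.04, 0, 0, -1, 0, 0.04, 0, 0, -1, 0, 0.04, 0, 0, -1, 0, 0.04, 0, 0])

```text
time: 9.63
position: [0.3885, 0.0534, 0.1555]
tool_rot: [0.004, 1.0, -0.0, 0.0]
ft_force: [1.1, -1.2, 0.1]
grip_width: 0.087
grip_force: 0.0
```

Call:
servo_tool(rows=[-1, 0, 0.04, 0, 0, -1, 0, 0.04, 0, 0, -1, 0, 0.04, 0, 0, -1, -0.029, 0.029, 0, 0, -1, -0.029, 0.029, 0, 0])

```text
time: 10.05
position: [0.4461, 0.2321, 0.1553]
tool_rot: [0.002, 1.0, -0.0, -0.001]
ft_force: [1.1, 0.0, -0.1]
grip_width: 0.0872
grip_force: 0.0
```

Call:
servo_tool(rows=[-1, -0.02, 0.023, 0, 0, -1, 0, 0, 0, 0, -1, 0, 0, 0, 0, -1, 0, 0, 0, 0, -1, 0, 0, 0, 0])

```text
time: 10.47
position: [0.4654, 0.2522, 0.155]
tool_rot: [0.003, 1.0, -0.0, -0.001]
ft_force: [0.9, -0.7, -0.2]
grip_width: 0.087
grip_force: 0.0
```

```bash
python3 - <<'E'
from h import *
find('wrist',['can','spool','reel'])
state()
E
```

```text
10.47 [0.4654 0.2522 0.155 ] [[-1.0, 0.006, -0.003], [0.006, 1.0, -0.001], [0.003, -0.001, -1.0]] [ 0.9 -0.7 -0.2] 0.08700413917714811 0.0 [ 0.29  0.5   1.74 -0.    0.91 -1.28]
wrist can [([0.466, 0.253, 0.006], 0.97)]
wrist spool [([0.542, 0.263, 0.007], 0.72)]
wrist reel [([0.585, 0.366, 0.004], 0.77)]
10.67 [0.4661 0.2528 0.1556] [[-1.0, 0.005, -0.001], [0.005, 1.0, -0.0], [0.001, -0.0, -1.0]] [-0.6  0.1 -0.6] 0.08688492002378369 0.0 [ 0.29  0.5   1.74 -0.    0.91 -1.28]
```

Call:
servo_tool(rows=[-1, 0, 0, 0.038, 0, -1, 0, 0, 0.038, 0, -1, 0, 0, 0.036, 0, -1, 0, 0, 0.02, 0, -1, 0, 0, 0, 0])

```text
time: 11.08
position: [0.4635, 0.2523, 0.0199]
tool_rot: [0.002, 1.0, -0.001, -0.004]
ft_force: [0.1, 0.3, -0.2]
grip_width: 0.087
grip_force: 0.0
```

Call:
servo_tool(rows=[1, 0, 0, 0, 0, 1, 0, 0, 0, 0, 1, 0, 0, 0, 0, 1, 0, 0, 0, 0, 1, 0, 0, 0, 0])

```text
time: 11.5
position: [0.4675, 0.2541, 0.025]
tool_rot: [0.002, 1.0, 0.0, 0.001]
ft_force: [0.5, -0.4, -0.1]
grip_width: 0.0617
grip_force: 0.0
```

Call:
servo_tool(rows=[1, 0, 0, 0, 0, 1, 0, 0, 0, 0, 1, 0, 0, 0, 0, 1, 0, 0, 0, 0, 1, 0, 0, 0, 0])

```text
time: 11.92
position: [0.4669, 0.254, 0.024]
tool_rot: [0.002, 1.0, 0.0, 0.0]
ft_force: [-0.5, 1.6, 5.6]
grip_width: 0.0412
grip_force: 25.0
```

Call:
servo_tool(rows=[1, 0, 0, -0.01, 0, 1, 0, 0, -0.02, 0, 1, 0, 0, -0.034, 0, 1, 0, 0, -0.034, 0, 1, 0, 0, -0.034, 0])

```text
time: 12.33
position: [0.4655, 0.2532, 0.1567]
tool_rot: [0.002, 1.0, -0.001, -0.001]
ft_force: [0.5, 0.6, -1.5]
grip_width: 0.0418
grip_force: 25.0
```

Call:
servo_tool(rows=[1, 0.026, -0.02, 0, 0, 1, 0.026, -0.02, 0, 0, 1, 0.026, -0.02, 0, 0, 1, 0, -0.03, 0, 0, 1, 0, -0.04, 0, 0])

```text
time: 12.75
position: [0.3854, 0.1243, 0.1559]
tool_rot: [-0.0, 1.0, 0.0, -0.001]
ft_force: [2.1, -1.1, -1.2]
grip_width: 0.0417
grip_force: 25.0
```

Call:
servo_tool(rows=[1, 0, -0.04, 0, 0, 1, 0, -0.04, 0, 0, 1, 0, -0.04, 0, 0, 1, 0, -0.04, 0, 0, 1, 0, -0.04, 0, 0])

```text
time: 13.17
position: [0.3864, -0.0777, 0.1559]
tool_rot: [0.002, 1.0, 0.0, -0.0]
ft_force: [1.4, -0.2, -1.5]
grip_width: 0.0413
grip_force: 25.0
```

Call:
servo_tool(rows=[1, 0, -0.04, 0, 0, 1, 0, -0.04, 0, 0, 1, 0, -0.04, 0, 0, 1, 0, -0.04, 0, 0, 1, 0, -0.04, 0, 0])

```text
time: 13.58
position: [0.3855, -0.2776, 0.1557]
tool_rot: [0.002, 1.0, 0.0, -0.0]
ft_force: [1.0, 0.9, -1.0]
grip_width: 0.0409
grip_force: 25.0
```

Call:
servo_tool(rows=[1, -0.02, -0.031, 0, 0, 1, -0.035, 0, 0, 0, 1, -0.02, 0, 0, 0, 1, 0, 0, 0, 0, 1, 0, 0, 0, 0])

```text
time: 14.0
position: [0.4614, -0.3069, 0.1552]
tool_rot: [0.001, 1.0, 0.0, -0.001]
ft_force: [-0.9, -0.1, -1.3]
grip_width: 0.0417
grip_force: 25.0
```

Call:
servo_tool(rows=[1, 0, 0, 0, 0, 1, 0, 0, 0, 0, 1, 0, 0, 0, 0, 1, 0, 0, 0, 0, 1, 0, 0, 0, 0])

```text
time: 14.42
position: [0.461, -0.3071, 0.1557]
tool_rot: [0.002, 1.0, 0.0, -0.0]
ft_force: [0.3, 0.1, -1.8]
grip_width: 0.0414
grip_force: 25.0
```

```bash
python3 - <<'E'
from h import *
p=find('wrist',['can','bottle','end_plate','bench_rack']); save('w3',p)
state()
E
```

```text
14.42 [ 0.461  -0.3071  0.1557] [[-1.0, 0.004, -0.0], [0.004, 1.0, 0.0], [0.0, 0.0, -1.0]] [ 0.3  0.1 -1.8] 0.04142897551303739 24.999652630649507 [-0.79  0.52  1.68 -0.    0.94 -2.36]
wrist can [([0.46, -0.311, 0.14], 0.76)]
wrist bottle []
wrist end_plate [([0.339, -0.313, 0.011], 0.87)]
wrist bench_rack []
14.67 [ 0.4614 -0.3072  0.1556] [[-1.0, 0.004, -0.0], [0.004, 1.0, -0.0], [0.0, -0.0, -1.0]] [-0.9  0.3 -1.4] 0.04179267087590582 24.999792301096022 [-0.79  0.52  1.68 -0.    0.94 -2.36]
```

View pics/w3.png

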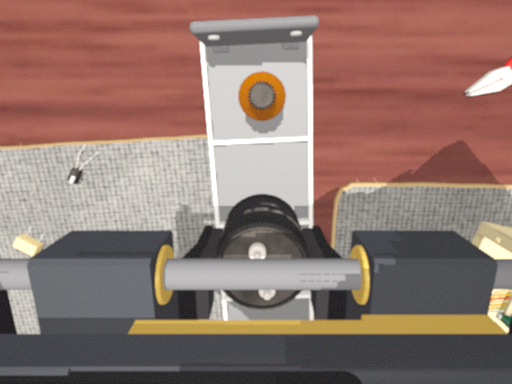

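The bottle stands upright in compartment 1 at (262,96), and the can hangs over compartment 2. Lower and release.

Call:
servo_tool(rows=[1, -0.001, 0, 0.038, 0, 1, 0, 0, 0.038, 0, 1, 0, 0, 0.035, 0, 1, 0, 0, 0.015, 0, 1, 0, 0, 0, 0])

```text
time: 15.08
position: [0.4607, -0.3056, 0.0261]
tool_rot: [0.002, 1.0, 0.003, -0.002]
ft_force: [-0.4, 0.2, -1.1]
grip_width: 0.0416
grip_force: 25.0
```

Call:
servo_tool(rows=[1, 0, 0, 0.004, 0, 1, 0, 0, 0.001, 0, 1, 0, 0, 0, 0, 1, 0, 0, 0, 0, 1, 0, 0, 0, 0])

```text
time: 15.5
position: [0.4631, -0.3078, 0.0258]
tool_rot: [0.002, 1.0, -0.001, 0.001]
ft_force: [1.7, -0.3, -1.3]
grip_width: 0.0417
grip_force: 25.0
```

Call:
servo_tool(rows=[-0.5, 0, 0, 0, 0, -0.5, 0, 0, 0, 0, -0.5, 0, 0, 0, 0, -0.5, 0, 0, 0, 0, -0.5, 0, 0, 0, 0])

```text
time: 15.92
position: [0.4625, -0.3073, 0.0247]
tool_rot: [0.002, 1.0, -0.0, 0.0]
ft_force: [-0.8, 0.6, -0.2]
grip_width: 0.0631
grip_force: 0.0
```

Call:
servo_tool(rows=[-0.5, 0, 0, -0.02, 0, -0.5, 0, 0, -0.035, 0, -0.5, 0, 0, -0.038, 0, -1, 0, 0, -0.038, 0, -1, 0.038, 0, 0, 0])

```text
time: 16.33
position: [0.4337, -0.3137, 0.1633]
tool_rot: [0.0, 1.0, -0.009, 0.009]
ft_force: [1.1, -2.3, 0.5]
grip_width: 0.0723
grip_force: 0.0
```

Call:
servo_tool(rows=[-1, 0.036, 0.015, 0, 0, -1, 0, 0.04, 0, 0, -1, 0, 0.04, 0, 0, -1, 0, 0.04, 0, 0, -1, 0, 0.04, 0, 0])

```text
time: 16.75
position: [0.3885, -0.1308, 0.1557]
tool_rot: [0.003, 1.0, -0.0, 0.0]
ft_force: [0.9, -0.6, 0.0]
grip_width: 0.0863
grip_force: 0.0
```

```bash
python3 - <<'E'
from h import *
p=find('side',['can','bottle'])
p=find('top',['can','bottle'])
E
```

```text
16.75 [ 0.3885 -0.1308  0.1557] [[-1.0, 0.006, 0.0], [0.006, 1.0, -0.0], [-0.0, -0.0, -1.0]] [ 0.9 -0.6  0. ] 0.08626729066521437 0.0 [-0.6   0.36  2.02  0.    0.76 -2.16]
side can [([0.459, -0.307, 0.01], 0.66)]
side bottle [([0.383, -0.308, 0.011], 0.55)]
16.9 [ 0.388  -0.129   0.1556] [[-1.0, -0.001, -0.002], [-0.001, 1.0, 0.001], [0.002, 0.001, -1.0]] [ 0.1 -0.7 -0.3] 0.0872546263893656 0.0 [-0.6   0.36  2.02  0.    0.76 -2.17]
top can [([0.458, -0.308, 0.01], 0.63)]
top bottle [([0.381, -0.304, 0.007], 0.37), ([0.506, -0.306, -0.0], 0.17)]
```

Call:
servo_tool(rows=[-1, 0, 0.04, 0, 0, -1, 0, 0.04, 0, 0, -1, 0, 0.04, 0, 0, -1, 0, 0.04, 0, 0, -1, 0, 0.04, 0, 0])

```text
time: 17.47
position: [0.3912, 0.0681, 0.1556]
tool_rot: [0.004, 1.0, -0.0, 0.001]
ft_force: [0.0, -0.2, -0.6]
grip_width: 0.0872
grip_force: 0.0
```

Call:
servo_tool(rows=[-1, 0, 0.04, 0, 0, -1, 0, 0.04, 0, 0, -1, 0, 0.04, 0, 0, -1, -0.028, 0.028, 0, 0, -1, -0.028, 0.028, 0, 0])

```text
time: 17.88
position: [0.447, 0.245, 0.1555]
tool_rot: [0.002, 1.0, -0.0, -0.0]
ft_force: [1.9, -1.3, -0.0]
grip_width: 0.0872
grip_force: 0.0
```

Call:
servo_tool(rows=[-1, -0.036, 0.017, 0, 0, -1, -0.036, 0, 0, 0, -1, -0.03, 0, 0, 0, -1, 0, 0, 0, 0, -1, 0, 0, 0, 0])

```text
time: 18.3
position: [0.5517, 0.2589, 0.1549]
tool_rot: [0.004, 1.0, 0.0, 0.001]
ft_force: [-0.9, -0.9, -0.4]
grip_width: 0.0869
grip_force: 0.0
```

Call:
servo_tool(rows=[-1, 0, 0, 0, 0, -1, 0, 0, 0, 0, -1, 0, 0, 0, 0])

```text
time: 18.55
position: [0.5476, 0.2598, 0.1554]
tool_rot: [0.002, 1.0, -0.0, -0.001]
ft_force: [-0.4, -0.2, 0.6]
grip_width: 0.087
grip_force: 0.0
```

```bash
python3 - <<'E'
from h import *
p=find('wrist',['spool','reel']); save('w4',p)
state()
E
```

```text
18.55 [0.5476 0.2598 0.1554] [[-1.0, 0.004, -0.001], [0.004, 1.0, -0.0], [0.001, -0.0, -1.0]] [-0.4 -0.2  0.6] 0.08702172520838927 0.0 [ 0.26  0.58  1.54  0.    1.02 -1.31]
wrist spool [([0.543, 0.262, 0.01], 0.82)]
wrist reel [([0.625, 0.268, 0.009], 0.84), ([0.582, 0.364, 0.003], 0.57)]
18.7 [0.548  0.2604 0.1558] [[-1.0, 0.004, -0.0], [0.004, 1.0, -0.0], [0.0, -0.0, -1.0]] [-0.4 -0.1 -0.2] 0.08737030851798681 0.0 [ 0.26  0.58  1.54  0.    1.02 -1.31]
```

View pics/w4.png

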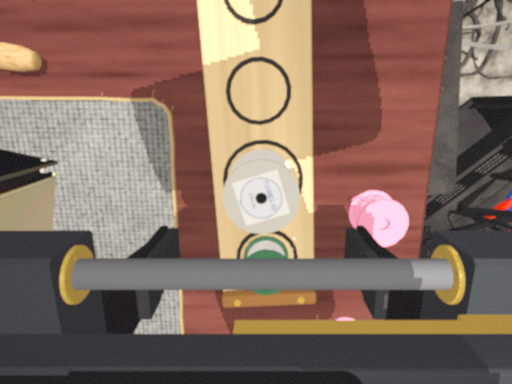

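The spool (262,195) is centred between the open fingers, and the pink reel (380,217) is clear of them. Nudge, descend, and grip harder because it is heavy.

Call:
servo_tool(rows=[-1, 0.003, 0.001, 0.036, 0, -1, 0, 0, 0.036, 0, -1, 0, 0, 0.03, 0, -1, 0, 0, 0.02, 0, -1, 0, 0, 0.009, 0], newtons=45)

```text
time: 19.12
position: [0.5432, 0.261, 0.0217]
tool_rot: [0.002, 1.0, -0.001, -0.003]
ft_force: [0.4, 0.2, 0.8]
grip_width: 0.0871
grip_force: 0.0
```

Call:
servo_tool(rows=[-1, 0, 0, 0, 0, -1, 0, 0, 0, 0, 1, 0, 0, 0, 0, 1, 0, 0, 0, 0, 1, 0, 0, 0, 0])

```text
time: 19.53
position: [0.5467, 0.2618, 0.0262]
tool_rot: [0.002, 1.0, 0.0, 0.001]
ft_force: [0.4, 0.4, 0.1]
grip_width: 0.0736
grip_force: 0.0
```

Call:
servo_tool(rows=[1, 0, 0, 0, 0, 1, 0, 0, 0, 0, 1, 0, 0, 0, 0, 1, 0, 0, 0, 0, 1, 0, 0, 0, 0])

```text
time: 19.95
position: [0.546, 0.261, 0.0254]
tool_rot: [0.002, 1.0, -0.0, 0.0]
ft_force: [-0.4, -2.5, 6.8]
grip_width: 0.0595
grip_force: 45.0
```

Call:
servo_tool(rows=[1, 0, 0, -0.01, 0, 1, 0, 0, -0.02, 0, 1, 0, 0, -0.034, 0, 1, 0, 0, -0.034, 0, 1, 0, 0, -0.033, 0])

```text
time: 20.37
position: [0.5444, 0.2615, 0.1561]
tool_rot: [0.002, 1.0, 0.0, -0.001]
ft_force: [1.4, -0.2, -4.4]
grip_width: 0.0596
grip_force: 45.0
```

Call:
servo_tool(rows=[1, 0.03, 0, 0, 0, 1, 0.036, 0, 0, 0, 1, 0.036, -0.01, 0, 0, 1, 0.03, -0.02, 0, 0, 1, 0.025, -0.03, 0, 0])

```text
time: 20.78
position: [0.3847, 0.2028, 0.1554]
tool_rot: [0.0, 1.0, 0.0, -0.001]
ft_force: [0.7, -1.1, -3.7]
grip_width: 0.0595
grip_force: 45.0
```

Call:
servo_tool(rows=[1, 0, -0.04, 0, 0, 1, 0, -0.04, 0, 0, 1, 0, -0.04, 0, 0, 1, 0, -0.04, 0, 0, 1, 0, -0.04, 0, 0])

```text
time: 21.2
position: [0.3869, 0.0009, 0.1557]
tool_rot: [0.002, 1.0, 0.0, 0.0]
ft_force: [1.8, 0.5, -4.0]
grip_width: 0.0592
grip_force: 45.0
```

Call:
servo_tool(rows=[1, 0, -0.04, 0, 0, 1, 0, -0.04, 0, 0, 1, 0, -0.04, 0, 0, 1, 0, -0.04, 0, 0, 1, 0, -0.04, 0, 0])

```text
time: 21.62
position: [0.3862, -0.1994, 0.1556]
tool_rot: [0.003, 1.0, 0.001, -0.0]
ft_force: [1.1, 0.9, -3.8]
grip_width: 0.0592
grip_force: 45.0
```

Call:
servo_tool(rows=[1, 0, -0.04, 0, 0, 1, 0, -0.04, 0, 0, 1, -0.02, -0.024, 0, 0, 1, -0.035, 0, 0, 0, 1, -0.035, 0, 0, 0])

```text
time: 22.03
position: [0.4766, -0.3042, 0.1553]
tool_rot: [0.005, 1.0, 0.001, -0.0]
ft_force: [0.1, -0.5, -5.4]
grip_width: 0.0595
grip_force: 45.0
```

Call:
servo_tool(rows=[1, -0.035, 0, 0, 0, 1, -0.02, 0, 0, 0, 1, -0.01, 0, 0, 0, 1, 0, 0, 0, 0, 1, 0, 0, 0, 0])

```text
time: 22.45
position: [0.54, -0.3014, 0.1547]
tool_rot: [0.002, 1.0, 0.001, -0.002]
ft_force: [0.1, 0.6, -4.8]
grip_width: 0.0594
grip_force: 45.0
```

Call:
servo_tool(rows=[1, 0, 0, 0, 0, 1, 0, 0, 0, 0, 1, 0, 0, 0, 0])

```text
time: 22.7
position: [0.5401, -0.3025, 0.1556]
tool_rot: [0.002, 1.0, 0.0, -0.001]
ft_force: [-0.1, 0.5, -4.2]
grip_width: 0.0591
grip_force: 45.0
```

```bash
python3 - <<'E'
from h import *
p=find('wrist',['spool','can','bottle','end_plate']); save('w5',p)
state()
E
```

```text
22.7 [ 0.5401 -0.3025  0.1556] [[-1.0, 0.005, -0.001], [0.005, 1.0, 0.001], [0.001, 0.001, -1.0]] [-0.1  0.5 -4.2] 0.0590649895080315 44.99801103025675 [-0.69  0.6   1.51 -0.    1.03 -2.26]
wrist spool [([0.537, -0.299, 0.138], 0.83)]
wrist can [([0.462, -0.309, 0.006], 0.81)]
wrist bottle []
wrist end_plate []
22.95 [ 0.5412 -0.3027  0.1557] [[-1.0, 0.004, 0.0], [0.004, 1.0, 0.0], [-0.0, 0.0, -1.0]] [ 0.1 -0.2 -4.6] 0.05933795868227421 44.99803709797561 [-0.69  0.6   1.51  0.    1.03 -2.26]
```

View pics/w5.png

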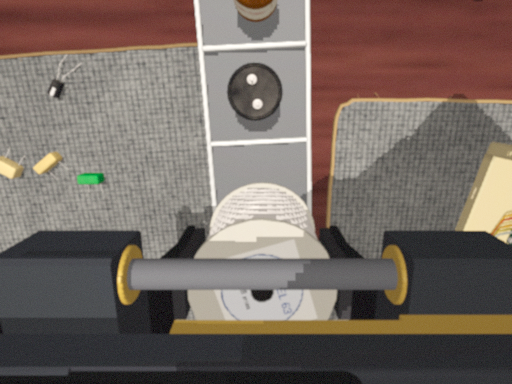

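The can is upright in compartment 2 at (255,91), and the spool is held over compartment 3. I'll check rib positions from this image before lowering.

```bash
python3 - <<'E'
from h import *
o=state(); w=robot.camera('wrist')
T=np.eye(4); T[:3,:3]=R.from_quat(o['tool_rot']).as_matrix(); T[:3,3]=o['position']; M=T@np.array(w['mount']); K=np.linalg.inv(w['intrinsics'])
for u,v,z in [(204,47,.017),(306,44,.017),(212,143,.017),(307,140,.017),(254,91,.058)]:
    d=M[:3,:3]@K@[u,v,1]; print((M[:3,3]+d*(z-M[2,3])/d[2]).round(4))
E
```

```text
22.95 [ 0.5412 -0.3027  0.1557] [[-1.0, 0.004, 0.0], [0.004, 1.0, 0.0], [-0.0, 0.0, -1.0]] [ 0.1 -0.2 -4.6] 0.05933795868227421 44.99803709797561 [-0.69  0.6   1.51  0.    1.03 -2.26]
[ 0.4235 -0.3509  0.017 ]
[ 0.4216 -0.2654  0.017 ]
[ 0.5037 -0.3478  0.017 ]
[ 0.5014 -0.2621  0.017 ]
[ 0.4604 -0.3084  0.058 ]
```

Call:
servo_tool(rows=[1, -0.002, 0, 0.036, 0, 1, 0, 0, 0.036, 0, 1, 0, 0, 0.03, 0, 1, 0, 0, 0.015, 0, 1, 0, 0, 0, 0])

```text
time: 23.42
position: [0.5408, -0.3005, 0.0343]
tool_rot: [0.002, 1.0, 0.003, -0.003]
ft_force: [-0.0, 1.2, -4.2]
grip_width: 0.0597
grip_force: 45.0
```

Call:
servo_tool(rows=[1, 0, 0, 0.008, 0, 1, 0, 0, 0.004, 0, 1, 0, 0, 0, 0, 1, 0, 0, 0, 0, 1, 0, 0, 0, 0])

```text
time: 23.83
position: [0.5442, -0.3031, 0.0278]
tool_rot: [0.002, 1.0, -0.001, 0.001]
ft_force: [-0.4, -0.7, -3.8]
grip_width: 0.0594
grip_force: 45.0
```

Call:
servo_tool(rows=[1, 0, 0, 0.001, 0, 1, 0, 0, 0, 0, -0.8, 0, 0, 0, 0, -0.8, 0, 0, 0, 0, -0.8, 0, 0, 0, 0])

```text
time: 24.25
position: [0.5441, -0.3031, 0.0264]
tool_rot: [0.002, 1.0, -0.001, 0.001]
ft_force: [0.2, 0.3, -0.0]
grip_width: 0.0722
grip_force: 0.0
```

Call:
servo_tool(rows=[-0.8, 0, 0, 0, 0, -0.8, 0, 0, 0, 0, -0.8, 0, 0, -0.02, 0, -0.8, 0, 0, -0.035, 0, -1, 0, 0, -0.038, 0])

```text
time: 24.67
position: [0.5421, -0.3015, 0.1177]
tool_rot: [0.002, 1.0, 0.002, -0.002]
ft_force: [1.2, -1.1, 0.2]
grip_width: 0.0803
grip_force: 0.0
```

Call:
servo_tool(rows=[-1, 0, 0, -0.036, 0, -1, 0.038, 0, 0, 0, -1, 0.038, 0, 0, 0, -1, 0.038, 0, 0, 0, -1, 0.041, 0, 0, 0])

```text
time: 25.08
position: [0.3876, -0.302, 0.1552]
tool_rot: [0.001, 1.0, -0.001, 0.001]
ft_force: [0.2, -1.6, 0.5]
grip_width: 0.0868
grip_force: 0.0
```

Call:
servo_tool(rows=[-1, 0, 0.04, 0, 0, -1, 0, 0.04, 0, 0, -1, 0, 0.04, 0, 0, -1, 0, 0.04, 0, 0, -1, 0, 0.04, 0, 0])

```text
time: 25.5
position: [0.3889, -0.1009, 0.1549]
tool_rot: [0.003, 1.0, -0.0, 0.0]
ft_force: [1.5, 0.3, 0.3]
grip_width: 0.0873
grip_force: 0.0
```

```bash
python3 - <<'E'
from h import *
p=find('side',['spool','can','bottle','reel'])
p=find('top',['spool','can','bottle','reel'])
E
```

```text
25.5 [ 0.3889 -0.1009  0.1549] [[-1.0, 0.006, 0.001], [0.006, 1.0, -0.0], [-0.001, -0.0, -1.0]] [1.5 0.3 0.3] 0.0872648392473594 0.0 [-0.53  0.35  2.04  0.    0.74 -2.1 ]
side spool [([0.548, -0.303, 0.008], 0.42)]
side can [([0.461, -0.307, 0.01], 0.65)]
side bottle []
side reel [([0.623, 0.265, 0.008], 0.94), ([0.725, 0.345, -0.006], 0.87), ([0.576, 0.366, -0.0], 0.74), ([0.749, 0.267, -0.0], 0.69)]
25.75 [ 0.3902 -0.1025  0.155 ] [[-1.0, 0.003, 0.002], [0.003, 1.0, -0.001], [-0.002, -0.001, -1.0]] [ 0.7 -0.  -0.4] 0.08730241974246752 0.0 [-0.54  0.36  2.04 -0.    0.74 -2.1 ]
top spool [([0.545, -0.301, 0.01], 0.75)]
top can [([0.458, -0.308, 0.013], 0.72)]
top bottle [([0.544, -0.304, 0.011], 0.61), ([0.382, -0.303, 0.005], 0.44)]
top reel [([0.579, 0.365, -0.002], 0.74), ([0.724, 0.349, -0.002], 0.6), ([0.626, 0.265, 0.007], 0.57), ([0.751, 0.267, -0.001], 0.5)]
```

The green reel is next, at (0.625, 0.266). It is the one on the carrier; the pink ones stay.

Call:
servo_tool(rows=[-1, 0, 0.04, 0, 0, -1, 0, 0.04, 0, 0, -1, 0, 0.04, 0, 0, -1, 0, 0.04, 0, 0, -1, 0, 0.04, 0, 0])

```text
time: 26.42
position: [0.3903, 0.0988, 0.1545]
tool_rot: [0.003, 1.0, -0.0, 0.0]
ft_force: [1.1, -0.9, 0.2]
grip_width: 0.0871
grip_force: 0.0
```

Call:
servo_tool(rows=[-1, 0, 0.04, 0, 0, -1, 0, 0.04, 0, 0, -1, -0.02, 0.03, 0, 0, -1, -0.028, 0.028, 0, 0, -1, -0.028, 0.028, 0, 0])

```text
time: 26.83
position: [0.4671, 0.265, 0.1545]
tool_rot: [0.002, 1.0, -0.0, -0.0]
ft_force: [1.4, -0.8, 0.3]
grip_width: 0.087
grip_force: 0.0
```

Call:
servo_tool(rows=[-1, -0.038, 0.003, 0, 0, -1, -0.038, 0, 0, 0, -1, -0.038, 0, 0, 0, -1, -0.03, 0, 0, 0, -1, -0.016, 0, 0, 0])

```text
time: 27.25
position: [0.6317, 0.2647, 0.1542]
tool_rot: [0.003, 1.0, 0.0, 0.002]
ft_force: [0.2, 0.4, 0.6]
grip_width: 0.0869
grip_force: 0.0
```

Call:
servo_tool(rows=[-1, 0, 0, 0, 0, -1, 0, 0, 0, 0, -1, 0, 0, 0, 0, -1, 0, 0, 0, 0, -1, 0, 0, 0, 0])

```text
time: 27.67
position: [0.6253, 0.2661, 0.1546]
tool_rot: [0.002, 1.0, -0.0, -0.001]
ft_force: [-0.1, -0.1, 0.0]
grip_width: 0.0871
grip_force: 0.0
```

```bash
python3 - <<'E'
from h import *
p=find('wrist',['reel']); save('w6',p)
state()
E
```

```text
27.67 [0.6253 0.2661 0.1546] [[-1.0, 0.003, -0.001], [0.003, 1.0, -0.0], [0.001, -0.0, -1.0]] [-0.1 -0.1  0. ] 0.08711631896260821 0.0 [ 0.24  0.68  1.34  0.    1.12 -1.33]
wrist reel [([0.625, 0.265, 0.006], 0.94), ([0.586, 0.366, 0.003], 0.94), ([0.747, 0.269, 0.005], 0.57)]
27.77 [0.6258 0.2663 0.1548] [[-1.0, 0.003, -0.0], [0.003, 1.0, -0.0], [0.0, -0.0, -1.0]] [-0.6  0.3 -0. ] 0.08638544470014918 0.0 [ 0.24  0.68  1.34  0.    1.12 -1.33]
```

View pics/w6.png

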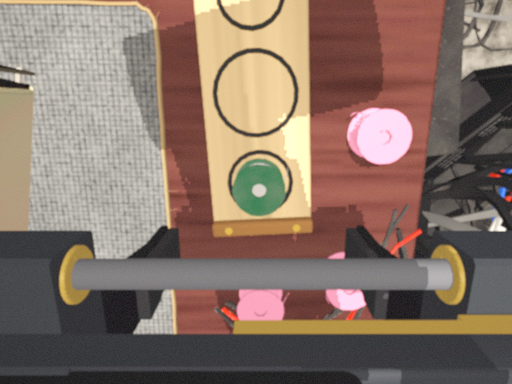

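The green reel (259,187) is centred, and the pink ones are clear of the fingers.

Call:
servo_tool(rows=[-1, 0, 0, 0.038, 0, -1, 0, 0, 0.036, 0, -1, 0, 0, 0.03, 0, -1, 0, 0, 0.015, 0, -1, 0, 0, 0.01, 0], newtons=25)

```text
time: 28.18
position: [0.6244, 0.2659, 0.0229]
tool_rot: [0.002, 1.0, -0.001, -0.002]
ft_force: [0.8, 0.1, 0.0]
grip_width: 0.0869
grip_force: 0.0
```

Call:
servo_tool(rows=[-1, 0, 0, 0.005, 0, -1, 0, 0, 0.002, 0, -1, 0, 0, 0, 0, 1, 0, 0, 0, 0, 1, 0, 0, 0, 0])

```text
time: 28.6
position: [0.6277, 0.2665, 0.0201]
tool_rot: [0.002, 1.0, 0.0, 0.001]
ft_force: [-0.6, 0.7, 0.3]
grip_width: 0.0801
grip_force: 0.0
```

Call:
servo_tool(rows=[1, 0, 0, 0, 0, 1, 0, 0, 0, 0, 1, 0, 0, 0, 0, 1, 0, 0, 0, 0, 1, 0, 0, 0, 0])

```text
time: 29.02
position: [0.6267, 0.266, 0.0187]
tool_rot: [0.002, 1.0, -0.0, 0.0]
ft_force: [0.3, -0.3, 0.2]
grip_width: 0.0485
grip_force: 0.4
```

Call:
servo_tool(rows=[1, 0, 0, 0, 0, 1, 0, 0, 0, 0, 1, 0, 0, 0, 0, 1, 0, 0, 0, 0, 1, 0, 0, 0, 0])

```text
time: 29.43
position: [0.6267, 0.266, 0.0187]
tool_rot: [0.002, 1.0, -0.0, -0.0]
ft_force: [-1.0, -0.5, 1.0]
grip_width: 0.0454
grip_force: 25.0
```

Call:
servo_tool(rows=[1, 0, 0, -0.01, 0, 1, 0, 0, -0.02, 0, 1, 0, 0, -0.036, 0, 1, 0, 0, -0.036, 0, 1, 0, 0, -0.036, 0])

```text
time: 29.85
position: [0.626, 0.2663, 0.1578]
tool_rot: [0.002, 1.0, 0.0, -0.001]
ft_force: [-0.2, -0.1, -1.9]
grip_width: 0.0454
grip_force: 25.0
```

Call:
servo_tool(rows=[1, 0.03, 0, 0, 0, 1, 0.038, 0, 0, 0, 1, 0.038, 0, 0, 0, 1, 0.038, 0, 0, 0, 1, 0.033, -0.02, 0, 0])

```text
time: 30.27
position: [0.4471, 0.2488, 0.1572]
tool_rot: [0.001, 1.0, 0.001, 0.0]
ft_force: [1.4, -0.4, -1.4]
grip_width: 0.0452
grip_force: 25.0
```

Call:
servo_tool(rows=[1, 0.03, -0.026, 0, 0, 1, 0.02, -0.03, 0, 0, 1, 0.01, -0.03, 0, 0, 1, 0, -0.04, 0, 0, 1, 0, -0.04, 0, 0])

```text
time: 30.68
position: [0.3879, 0.0805, 0.1572]
tool_rot: [0.001, 1.0, 0.0, 0.001]
ft_force: [1.7, -0.4, -0.8]
grip_width: 0.0455
grip_force: 25.0
```

Call:
servo_tool(rows=[1, 0, -0.04, 0, 0, 1, 0, -0.04, 0, 0, 1, 0, -0.04, 0, 0, 1, 0, -0.04, 0, 0, 1, 0, -0.04, 0, 0])

```text
time: 31.1
position: [0.388, -0.1209, 0.1572]
tool_rot: [0.002, 1.0, -0.0, 0.001]
ft_force: [1.1, 0.4, -1.4]
grip_width: 0.0457
grip_force: 25.0
```

Call:
servo_tool(rows=[1, 0, -0.04, 0, 0, 1, 0, -0.04, 0, 0, 1, 0, -0.04, 0, 0, 1, -0.02, -0.039, 0, 0, 1, -0.035, -0.02, 0, 0])

```text
time: 31.52
position: [0.4397, -0.3005, 0.1571]
tool_rot: [0.005, 1.0, -0.001, -0.0]
ft_force: [0.6, -0.4, -0.6]
grip_width: 0.045
grip_force: 25.0
```

Call:
servo_tool(rows=[1, -0.038, 0, 0, 0, 1, -0.038, 0, 0, 0, 1, -0.038, 0, 0, 0, 1, -0.035, 0, 0, 0, 1, -0.02, 0, 0, 0])

```text
time: 31.93
position: [0.6147, -0.2967, 0.1571]
tool_rot: [0.001, 1.0, -0.001, 0.002]
ft_force: [0.5, -0.5, -0.4]
grip_width: 0.0451
grip_force: 25.0
```

Call:
servo_tool(rows=[1, -0.01, 0, 0, 0, 1, 0, 0, 0, 0, 1, 0, 0, 0, 0, 1, 0, 0, 0, 0, 1, 0, 0, 0, 0])

```text
time: 32.35
position: [0.6192, -0.2968, 0.1566]
tool_rot: [0.002, 1.0, 0.0, -0.001]
ft_force: [0.2, -0.7, -1.2]
grip_width: 0.0456
grip_force: 25.0
```

```bash
python3 - <<'E'
from h import *
p=find('wrist',['reel','spool','can']); save('w7',p)
state()
E
```

```text
32.35 [ 0.6192 -0.2968  0.1566] [[-1.0, 0.005, -0.001], [0.005, 1.0, 0.001], [0.001, 0.001, -1.0]] [ 0.2 -0.7 -1.2] 0.04557630831631741 24.99969297554344 [-0.61  0.68  1.32 -0.    1.14 -2.18]
wrist reel [([0.617, -0.297, 0.144], 0.79)]
wrist spool [([0.538, -0.299, 0.006], 0.88)]
wrist can []
32.55 [ 0.6199 -0.2971  0.1568] [[-1.0, 0.005, -0.0], [0.005, 1.0, 0.0], [0.0, 0.0, -1.0]] [-1.  -0.  -0.9] 0.04569970627172933 24.99980485998094 [-0.61  0.68  1.32 -0.    1.14 -2.18]
```

View pics/w7.png

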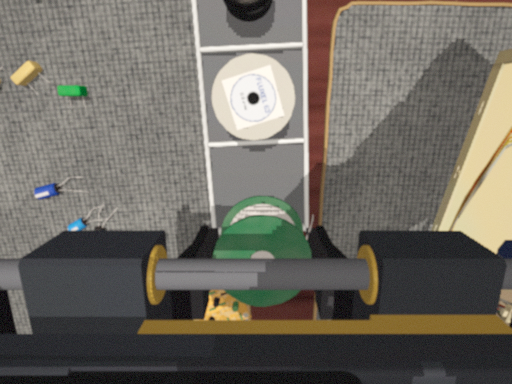

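The spool is upright in compartment 3 at (253,97). Lower the reel with a small correction.

Call:
servo_tool(rows=[1, -0.003, -0.002, 0.036, 0, 1, 0, 0, 0.036, 0, 1, 0, 0, 0.032, 0, 1, 0, 0, 0.015, 0, 1, 0, 0, 0.008, 0])

```text
time: 32.97
position: [0.6212, -0.2978, 0.0261]
tool_rot: [0.002, 1.0, 0.002, -0.003]
ft_force: [-0.3, 0.1, -0.8]
grip_width: 0.0457
grip_force: 25.0
```

Call:
servo_tool(rows=[1, 0, 0, 0.006, 0, 1, 0, 0, 0.003, 0, 1, 0, 0, 0, 0, 1, 0, 0, 0, 0, 1, 0, 0, 0, 0])

```text
time: 33.38
position: [0.6244, -0.2996, 0.0222]
tool_rot: [0.002, 1.0, -0.001, 0.001]
ft_force: [0.7, 0.1, -1.1]
grip_width: 0.0454
grip_force: 25.0
```

Call:
servo_tool(rows=[1, 0, 0, 0.002, 0, 1, 0, 0, 0, 0, 1, 0, 0, 0, 0, -0.6, 0, 0, 0, 0, -0.6, 0, 0, 0, 0])

```text
time: 33.8
position: [0.6237, -0.2991, 0.0188]
tool_rot: [0.002, 1.0, -0.0, 0.0]
ft_force: [-0.6, 0.5, 0.1]
grip_width: 0.0522
grip_force: 0.0
```

Call:
servo_tool(rows=[-0.6, 0, 0, 0, 0, -0.6, 0, 0, 0, 0, -0.6, 0, 0, 0, 0, -0.6, 0, 0, -0.02, 0, -0.6, 0, 0, -0.035, 0])

```text
time: 34.22
position: [0.6203, -0.2969, 0.0694]
tool_rot: [0.002, 1.0, 0.003, -0.004]
ft_force: [0.9, -0.0, 0.5]
grip_width: 0.0693
grip_force: 0.0
```

Call:
servo_tool(rows=[-1, 0, 0, -0.038, 0, -1, 0, 0, -0.038, 0, -1, 0.038, 0, 0, 0, -1, 0.038, 0, 0, 0, -1, 0.038, 0, 0, 0])

```text
time: 34.63
position: [0.509, -0.2986, 0.1508]
tool_rot: [0.001, 1.0, -0.001, 0.001]
ft_force: [-1.2, -0.3, 0.2]
grip_width: 0.0856
grip_force: 0.0
```

Call:
servo_tool(rows=[-1, 0.038, 0, 0, 0, -1, 0.038, 0, 0, 0, -1, 0.038, 0.02, 0, 0, -1, 0, 0.04, 0, 0, -1, 0, 0.04, 0, 0])

```text
time: 35.05
position: [0.395, -0.1991, 0.1498]
tool_rot: [0.005, 1.0, -0.0, 0.0]
ft_force: [0.7, 0.6, -0.4]
grip_width: 0.0871
grip_force: 0.0
```

Call:
servo_tool(rows=[-1, 0, 0.04, 0, 0, -1, 0, 0.04, 0, 0, -1, 0, 0.03, 0, 0, -1, 0, 0, 0, 0, -1, 0, 0, 0, 0])

```text
time: 35.47
position: [0.3973, -0.0873, 0.1499]
tool_rot: [0.0, 1.0, -0.0, 0.0]
ft_force: [0.9, -0.1, 0.5]
grip_width: 0.0873
grip_force: 0.0
```

```bash
python3 - <<'E'
from h import *
ims=[]
for c,s in (('side',np.s_[105:165,255:355]),('top',np.s_[135:275,320:400])):
    p=find(c,['spool','can','bottle','reel','bench_rack','end_plate']); ims.append(p['pixels'][s][:,:,::-1])
a=cv2.resize(ims[0],(400,240),interpolation=3); b=cv2.resize(ims[1],(320,560),interpolation=3)
v=np.zeros((560,720,3),np.uint8); v[:240,:400]=a; v[:,400:]=b; cv2.imwrite('pics/end.png',v)
E
```

```text
35.47 [ 0.3973 -0.0873  0.1499] [[-1.0, 0.0, 0.0], [0.0, 1.0, -0.0], [-0.0, -0.0, -1.0]] [ 0.9 -0.1  0.5] 0.08728541414022015 0.0 [-0.49  0.37  2.04 -0.    0.74 -2.06]
side spool [([0.547, -0.303, 0.007], 0.51), ([0.504, -0.307, 0.0], 0.34)]
side can [([0.458, -0.308, 0.005], 0.72)]
side bottle [([0.626, 0.268, 0.004], 0.71), ([0.382, -0.308, 0.008], 0.38)]
side reel [([0.578, 0.367, 0.001], 0.75), ([0.752, 0.266, 0.002], 0.74), ([0.724, 0.351, -0.002], 0.58)]
side bench_rack [([0.503, -0.306, 0.001], 0.97)]
side end_plate [([0.334, -0.308, 0.01], 0.64)]
35.82 [ 0.3977 -0.0898  0.1495] [[-1.0, 0.006, 0.0], [0.006, 1.0, -0.0], [-0.0, -0.0, -1.0]] [-0.5 -0.2  0.1] 0.08681452212088323 0.0 [-0.5   0.37  2.03 -0.    0.74 -2.06]
top spool [([0.547, -0.301, 0.007], 0.65), ([0.457, -0.309, 0.009], 0.42)]
top can [([0.459, -0.305, 0.009], 0.47)]
top bottle [([0.382, -0.308, 0.005], 0.48)]
top reel [([0.625, -0.298, 0.006], 0.62), ([0.726, 0.35, -0.002], 0.58), ([0.578, 0.366, 0.0], 0.55), ([0.626, 0.264, 0.006], 0.55), ([0.75, 0.264, -0.001], 0.54)]
top bench_rack [([0.503, -0.307, -0.003], 0.58)]
top end_plate [([0.336, -0.314, 0.014], 0.49)]
```

View pics/end.png

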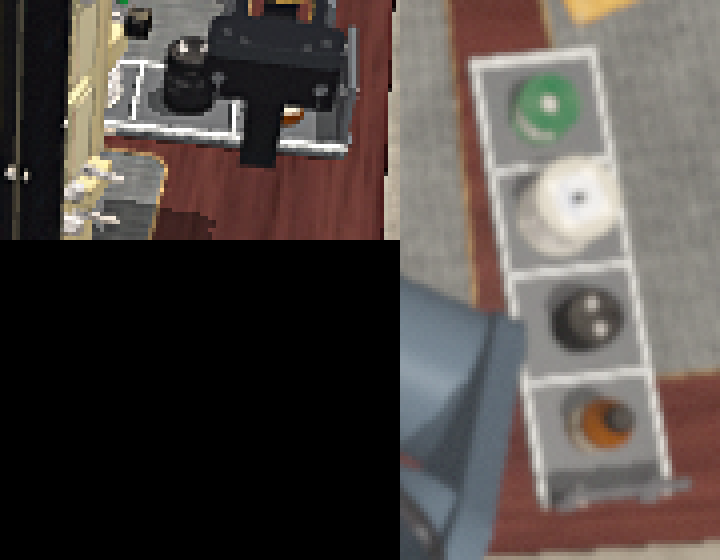

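All four stand upright in their compartments, in order from the plate: bottle, can, spool, green reel. The measured offsets are about 5 mm or less, and the robot is clear of everything.

```bash
python3 -c "
from rig import robot
print(robot.hand_in())"
```

```text
the job is handed in; nothing more can be done
None
```

The bottle, can, spool and green reel stand upright in the rack in that order from the end plate, each about 5 mm or less from its compartment's centre by camera, and the job was handed in at about 36 s; no verdict was returned.

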